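Run the backed-off wing nut down on a bolt clamp

TASK

On the bench stand two small clamps that each hold a bolt under a strap; the wing nut of one has backed off and stands well above its strap. Run that wing nut down by gently pushing its wings round clockwise (seen from above) with a fingertip, stroke after stroke, until it is fully seated on the strap, then draw the hand away. Do not pinch or grip the nut, and leave the tight wing nut and the things lying about where they are.

Things in the scene. Friction and masses are not known exactly. Their poses are not given: they have to be found in the camera images.
- loose_clamp: bench clamp fixed to the table. Origin on the table under the axis of its upright threaded stud, z up. Base plate 140 x 100 mm (x -60 to +80, y -50 to +50), 12 mm thick. At x = +46 a 16 mm hex bolt lies along y in a V-block, its shaft's top at 46 mm, head at 52 mm, y -62 to +53. The stud, 16 mm thick, ends 100 mm above the table
- loose_strap (a point): on the stud's axis at the upper face of the clamp's flat strap, 56 mm above the table. Strap 34 mm wide, along the clamp's x from -48 to +64 mm. The nut seats here
- loose_lip (a point): middle of the front lower edge of a lip, 108 mm above the table, at clamp x = -32. A grey plate 100 mm wide, 114 mm high, stands behind the stud (x -60 to -52); its 6 mm thick lip reaches forward over the wings to x = -32, so no finger fits behind the stud: push a wing round the +x half only, by then the other wing has come there
- loose_nut: the backed-off wing nut, 8 to 12 mm above its strap, thread showing below; captive, cannot be lifted. Origin on the stud's axis at its underside, z up, wings along its +x and -x. Brass hub 29 mm across, 24 high. Two flat upright wings, 88 mm over the tips, 7 mm thick. This body is hub and the wing faces to push on (counterclockwise sides seen from above)
- loose_nut_trailing: the opposite (clockwise side) faces of the same two wings, rigid with loose_nut, same frame; pushing them would unscrew the nut
- wing_a (a point): centre of the nut's +x wing: an upright round lobe of 26 mm diameter, 7 mm thick, 31 mm from the stud's axis and 20 mm above the nut's underside
- wing_b (a point): the same on the nut's -x wing
- loose_turn (a joint): how far loose_nut is unscrewed, rad: 0 = seated, grows counterclockwise seen from above; starts at 6.3 to 9.6. Clockwise screws it down, 8 mm a turn. Turns easily (0.04 N m, 1.3 N at a wing, plus slight drag), stays where left. At 0 it meets a slightly springy stop, with the nut's x axis at -1.05 rad to the clamp's x axis (z up)
- tight_clamp: second clamp, same sizes and frame as loose_clamp, already tight. The two may stand either way round, left or right
- tight_nut: wing nut of the second clamp, same shape and frame as loose_nut, tight on its strap with no gap below it; leave it alone
- tight_turn (a joint): how far tight_nut is unscrewed, rad: 0 = seated, as it starts; it is stiff (0.5 N m)
- hex_nut: bystander: a large dark flanged hex nut lying flat, 60 mm across the flange, 26 mm high; origin at its underside
- tall_bolt: bystander: a hex bolt standing on its head, shaft 20 mm thick, 88 mm high; origin at its underside
- short_bolt: bystander: a thick dark hex bolt standing on its head, 51 mm high; origin at its underside
- washer: bystander: a thick flat ring, 44 mm across, 10 mm high; origin at its underside
- carton: bystander: a small cardboard box 75 x 100 mm, 60 mm high; origin at its underside
- jar: bystander: a closed grey jar, 60 mm across, 70 mm high; origin at its underside
- spanner: bystander: a steel spanner 170 mm long lying flat; origin near its middle
There are look-alikes about, which are no part of the job. Leave any green look-alike of the loose_clamp alone.

How it is judged:
By the outcome, as a careful person would: the job done as asked, in the order asked, and still so for the second after the job is handed in, with the robot touching nothing.
It also fails if it takes over 61 s, if anything falls off the work surface, if the arm or the gripper's body presses on something with over 40 N, if the wrist force passes 120 N, or if a joint passes its speed limit or range.

ROBOT

A 7-joint arm with a two-finger parallel gripper is mounted at the origin on the work surface. World frame = base frame: x ahead of the robot, y to its left, z up, the work surface at z = 0. Lengths are in m, angles in rad, forces in N, time in s.
With the tool pointing down it reaches from about 0.425 to 0.8 m from the base axis. Payload 8.3 kg.
Tool frame: the origin (TCP) lies at the very end of the fingers, on their centre line; the grasp point (between the pads) lies 19 mm behind it; z points along the fingers, y is the direction in which the jaws open and shut (so a half turn about z gives the same grasp; the last joint's range is limited). The gripper opens to 85 mm and grips with 20 to 120 N. Pads are 22 mm wide; open, the fingers measure 114 mm over their backs; the gripper's body (76 mm by 85 mm) begins 54 mm behind the grasp point. The pads swing forward as they close: fully open they stand 13 mm farther back than shut.
Start: joints at [1.27, 0.383, 0.016, 1.37, -0.006, 1.388, -0.046], TCP at [0.147, -0.607, 0.231] pointing down, gripper open.
Joint ranges: [-2.95, 2.95], [-0.25, 2.06], [-1.52, 1.56], [0.18, 2.33], [-1.44, 4.58], [0.02, 2.06], [-3.01, 3.01]. Speed limits (rad/s): [2.39, 2.39, 3.01, 3.01, 3.14, 3.14, 3.14].

INTERFACE

Orientations are given as a unit quaternion [w, x, y, z].
In Python, from bench import ctrl gives the robot as it stands.
- The arm moves only by the shell command python3 -m pendant 'ROWS' [OPENING]. ROWS is JSON, a list that holds one entry, the list of rows, each a list of 6 numbers: the shift along the tool's x, y, z in mm, then the turn, a rotation vector about the tool's x, y, z in degrees. In form: [[[dx, dy, dz, wx, wy, wz], ...]]. A call has 1 to 12 rows; each row is the pose to reach, as a shift and turn from the pose commanded when the call began, along the tool's axes at that moment; what a row does not reach only later rows make up. A row lasts 1/12 s, in which the tool goes at most 41.7 mm and 7.16 degrees, less where a joint would pass 70% of its speed; a pose out of reach is approached as far as the arm can. A call with a gripper value outside its range is refused whole. OPENING is the finger opening in mm, from 0 to 85.4, set as the call begins (- or left out, the last holds). The fingers move at their own pace and stop on an object; the grip force is fixed at half the most. Time passes only in rows, so rows that repeat a pose let the fingers close. It gives the time, the measured TCP pose, the force and the opening at its end, in the units of the state.
- ctrl.read_state(): the state, without advancing time (a new reading comes with each control period).
- ctrl.get_image(name): name is "side" or "top" or "wrist"; returns a dict with "pixels" (480x640x3 uint8, blue, green, red), "camera_matrix" (3x3 intrinsics, pixels), "R" (3x3) and "t" (3): a world point X has camera coordinates R X + t. Camera axes: x right, y down, z forward; pixel columns grow to the right and rows downward; lengths in m; the calibration is good to about 2 mm. A picture is of the moment at which its call begins. There is no depth.
- ctrl.hand_in(): hands the job in, once; it reports no verdict.
The state is a dict: "time": time; "joint_positions": joint angles; "joint_velocities": joint speeds; "effort": joint torques, N m; "tcp_pos": TCP position; "eef_rot": TCP orientation; "wrist_force": force on the tool from outside, world axes, zero at the start; "ft_torque": the same for the moment, N m; "width": finger opening in m.
Only numpy, scipy, OpenCV 4.12 (cv2) and the standard library are available. Lean on these libraries where they do the work, as an engineer would, in place of code of your own. Each camera call takes 0.05 s, during which the arm holds its last target.

## Working session

There is one attempt and no reset: what is moved stays moved. The work goes in short steps, Python scripts to look and compute and a shell command to move; the robot and the scene stay as the last step left them, time stands still between calls to the robot, and variables do not carry over. Pictures are saved under pics/ and viewed, and the job is handed in when it is done.

```bash
ls; mkdir -p pics; python3 - <<'E'
from bench import ctrl
import cv2
for n in("top","side","wrist"):
    d=ctrl.get_image(n); cv2.imwrite(f"pics/{n}0.png",d["pixels"]); print(n,d["camera_matrix"].tolist(),d["R"].round(4).tolist(),d["t"].round(4).tolist())
print(ctrl.read_state())
E
```

```text
pics
top [[549.304348725085, 0.0, 322.29639037237826], [0.0, 549.304348725085, 246.06353171470374], [0.0, 0.0, 1.0]] [[0.0207, -0.9998, -0.0047], [-0.9915, -0.0199, -0.1285], [0.1284, 0.0073, -0.9917]] [-0.0922, 0.5605, 1.0467]
side [[442.1160447815176, 0.0, 318.7715480592806], [0.0, 442.1160447815176, 241.4961102553041], [0.0, 0.0, 1.0]] [[-0.7302, -0.683, 0.0162], [-0.5131, 0.5326, -0.6731], [0.4511, -0.4998, -0.7394]] [0.3787, 0.3947, 0.5653]
wrist [[380.3481612691472, 0.0, 325.7267554877907], [0.0, 380.3481612691472, 238.1461037730873], [0.0, 0.0, 1.0]] [[0.2359, -0.9718, -0.0022], [-0.9203, -0.2241, 0.3206], [-0.312, -0.0736, -0.9472]] [-0.625, -0.0404, 0.3803]
{'time': 0.15, 'joint_positions': array([ 1.27008904,  0.38411139,  0.01634873,  1.37090991, -0.00631012,
        1.38815781, -0.04648837]), 'joint_velocities': array([-4.84918429e-05, -2.95646099e-03, -4.60139543e-04, -3.86071355e-03,
       -1.15414207e-03, -1.36611178e-03, -4.42515498e-04]), 'effort': array([ 2.49635603e-03, -6.28158832e+01,  8.46078862e-01, -3.72164619e+01,
        1.66167825e-02,  1.10189896e-02, -5.63578624e-05]), 'tcp_pos': array([ 0.14720294, -0.60702973,  0.23046825]), 'eef_rot': array([-7.64132025e-04,  9.92933152e-01,  1.18672508e-01, -8.84586373e-05]), 'wrist_force': array([-0.3882247 ,  0.51983296, -0.16155311]), 'ft_torque': array([-0.03495304,  0.03141321, -0.02448551]), 'width': 0.08524410249771629}
```

View pics/top0.png

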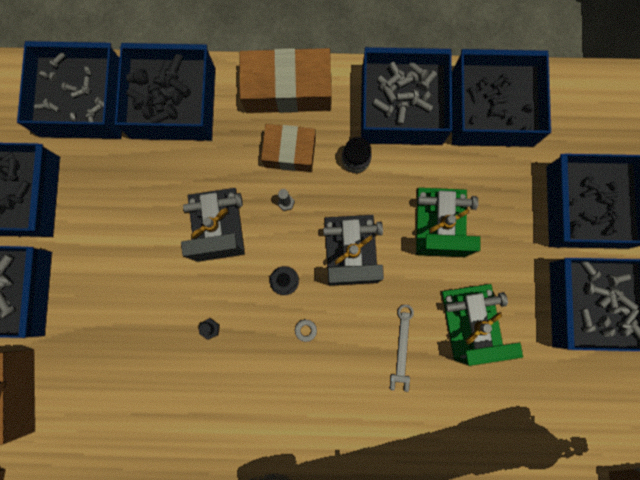

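View pics/side0.png

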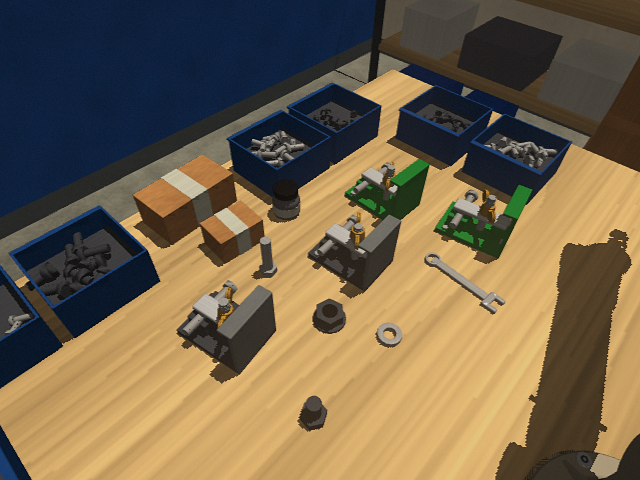

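View pics/wrist0.png

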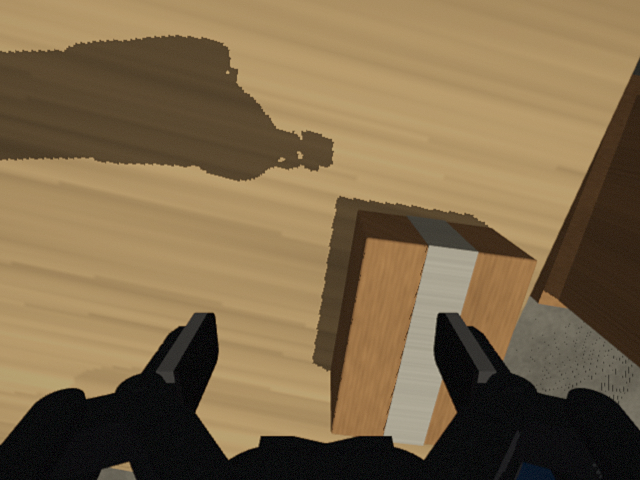

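The top view shows the two grey clamps at about (212,222) and (352,250), the plate of each towards the robot, and green look-alikes at (447,220) and (480,325). I'll zoom in on the grey ones.

```bash
cat > h.py <<'E'
import cv2,numpy as np
from bench import ctrl
def ray(d,u,v):
    K,R,t=d["camera_matrix"],d["R"],d["t"]
    c=-R.T@t; r=R.T@np.linalg.inv(K)@np.array([u,v,1.]); return c,r
def onz(d,u,v,z):
    c,r=ray(d,u,v); return c+r*(z-c[2])/r[2]
def proj(d,X):
    p=d["camera_matrix"]@(d["R"]@np.asarray(X,float)+d["t"]); return p[:2]/p[2]
def tri(d1,p1,d2,p2):
    c1,r1=ray(d1,*p1);c2,r2=ray(d2,*p2)
    s=np.linalg.lstsq(np.stack([r1,-r2],1),c2-c1,rcond=None)[0]
    a=c1+s[0]*r1;b=c2+s[1]*r2; return (a+b)/2,np.linalg.norm(a-b)
def crop(d,u,v,w,h,k,f):
    c=d["pixels"][v:v+h,u:u+w]; cv2.imwrite(f,cv2.resize(c,None,fx=k,fy=k,interpolation=cv2.INTER_CUBIC))
E
python3 - <<'E'
from h import *
t=ctrl.get_image("top");s=ctrl.get_image("side")
np.save("t0.npy",t,allow_pickle=True);np.save("s0.npy",s,allow_pickle=True)
a=[cv2.resize(t["pixels"][v:v+100,u:u+100],(390,390),interpolation=cv2.INTER_CUBIC) for u,v in((165,175),(305,200))]
cv2.imwrite("pics/tz.png",np.hstack(a))
a=[cv2.resize(s["pixels"][v:v+110,u:u+110],(390,390),interpolation=cv2.INTER_CUBIC) for u,v in((172,270),(300,195))]
cv2.imwrite("pics/sz.png",np.hstack(a))
E
```

```text
(no output)
```

View pics/tz.png

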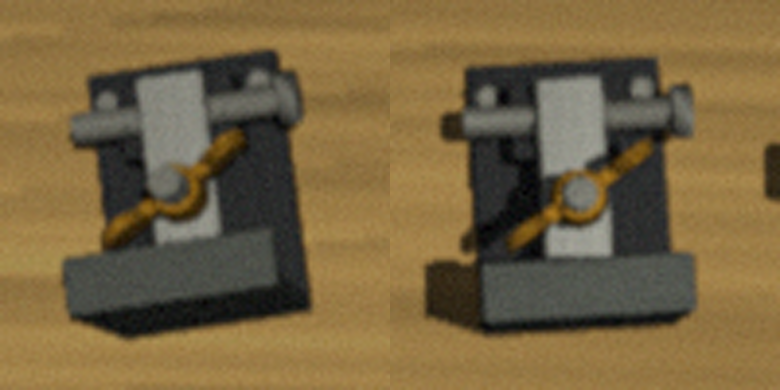

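View pics/sz.png

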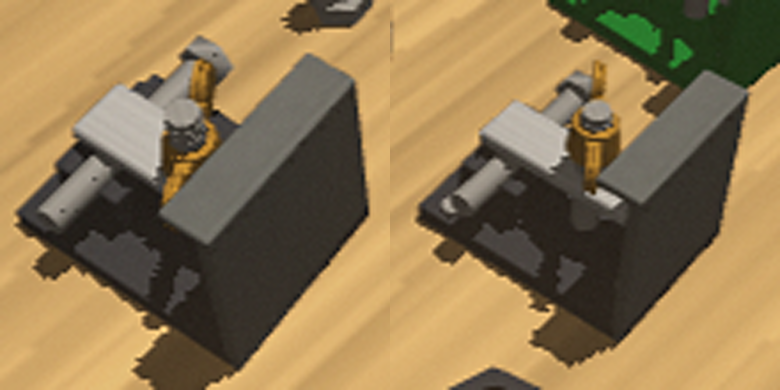

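```bash
python3 - <<'E'
from h import *
t=np.load("t0.npy",allow_pickle=True).item();s=np.load("s0.npy",allow_pickle=True).item()
T=lambda x,y:(305+(x-390)/3.9,200+y/3.9); S=lambda x,y:(300+(x-390)*110/390,195+y*110/390)
print("stud",onz(t,*T(580,192),.1),tri(t,T(580,192),s,S(598,109)))
print("left stud",onz(t,165+165/3.9,175+182/3.9,.1),tri(t,(165+165/3.9,175+182/3.9),s,(172+186*110/390,270+108*110/390)))
# lip front edge top z .114
a=onz(t,*T(481,262),.114);b=onz(t,*T(694,255),.114);print("lip top-front",a,b,np.linalg.norm(a-b))
print("bolt ends", onz(t,*T(465,122),.038),onz(t,*T(690,110),.038))
# base top corners z .012
a=onz(t,*T(467,70),.012);b=onz(t,*T(656,60),.012);print("base",a,b,np.linalg.norm(a-b))
# strap far edge z .056
print("strap",onz(t,*T(538,80),.056),onz(t,*T(604,76),.056))
for z in(.08,.084,.088):
  a=onz(t,*T(512,242),z);b=onz(t,*T(650,147),z);print("wing",z,a,b,np.linalg.norm(a-b),np.arctan2(*(b-a)[1::-1]))
E
```

```text
stud [ 0.54922912 -0.13950426  0.1       ] (array([ 0.54992577, -0.13915552,  0.0996237 ]), np.float64(0.0014879305982993772))
left stud [0.5955551  0.13424867 0.1       ] (array([0.59600123, 0.13455816, 0.10112803]), np.float64(0.0016367241207791358))
lip top-front [ 0.51366897 -0.09309784  0.114     ] [ 0.518956  -0.1923224  0.114    ] 0.09936531391098978
bolt ends [ 0.59149091 -0.08397099  0.038     ] [ 0.59991065 -0.19773365  0.038     ]
base [ 0.62295251 -0.0843438   0.012     ] [ 0.63018242 -0.18252937  0.012     ] 0.09845139677591284
strap [ 0.61058823 -0.12002818  0.056     ] [ 0.61326643 -0.15291074  0.056     ]
wing 0.08 [ 0.52674468 -0.10802482  0.08      ] [ 0.57441412 -0.17417905  0.08      ] 0.08153991187091181 -0.9463911302823244
wing 0.084 [ 0.52634272 -0.10794951  0.084     ] [ 0.57382696 -0.17384672  0.084     ] 0.08122312532209496 -0.946391130282324
wing 0.088 [ 0.52594076 -0.10787419  0.088     ] [ 0.57323981 -0.17351439  0.088     ] 0.08090633877327809 -0.9463911302823236
```

The stud fits (triangulated z 0.0996). The loose clamp is the right one: its stud shows least above the hub. It stands at (0.5495, -0.139) with yaw about 0.066. Its nut is at about -1.01 rad to the clamp, so the turn is about 6.3 or 9.46. I'll close the fingers and travel.

```bash
python3 -m pendant '[[[15,-10,0,0,0,0],[40,-25,0,0,0,0],[65,-41,0,0,0,0],[90,-57,0,0,0,0],[115,-73,0,0,0,0],[140,-88,0,0,0,0],[165,-104,0,0,0,0],[190,-120,0,0,0,0],[215,-136,0,0,0,0],[240,-152,0,0,0,0],[260,-164,0,0,0,0],[270,-170,0,0,0,0]]]' 0
```

```text
time: 1.25
tcp_pos: [0.3722, -0.3755, 0.2315]
eef_rot: [-0.0, 0.993, 0.121, 0.001]
wrist_force: [-0.1, 0.5, 0.2]
width: 0.0003
```

```bash
python3 -m pendant '[[[15,-10,0,0,0,1],[40,-25,0,0,0,2],[65,-41,0,0,0,3],[90,-57,0,0,0,4],[115,-73,0,0,0,5],[140,-88,0,0,0,6],[165,-104,0,0,0,7],[190,-120,0,0,0,8],[215,-136,0,0,0,9],[240,-152,0,0,0,9.8],[260,-164,0,0,0,9.8],[267,-169,0,0,0,9.8]]]'
python3 - <<'E'
from h import *
w=ctrl.get_image("wrist");cv2.imwrite("pics/w1.png",w["pixels"]);np.save("w1.npy",w,allow_pickle=True)
s=ctrl.get_image("side");crop(s,230,120,200,150,4,"pics/s1.png")
print(ctrl.read_state())
E
```

```text
time: 2.25
tcp_pos: [0.5911, -0.1483, 0.2308]
eef_rot: [-0.001, 0.999, 0.035, 0.0]
wrist_force: [-0.0, 1.1, -0.6]
width: 0.0
{'time': 2.35, 'joint_positions': array([ 0.44896828,  0.37117434, -0.33973376,  1.40503062,  0.12246754,
        1.38690949, -1.39313539]), 'joint_velocities': array([ 0.0388607 , -0.02374517,  0.03718436,  0.02349217,  0.00595566,
        0.00377558,  0.02200116]), 'effort': array([-1.22859422e+00, -5.97135007e+01, -4.65928048e+00, -3.73651636e+01,
       -1.23431601e-02, -5.42376121e-02, -4.47329152e-01]), 'tcp_pos': array([ 0.58986733, -0.150177  ,  0.23074955]), 'eef_rot': array([-4.37965817e-04,  9.99396875e-01,  3.47219924e-02, -2.80186860e-04]), 'wrist_force': array([-0.69316778, -1.37524918, -0.14695847]), 'ft_torque': array([-0.03040811, -0.01751811,  0.00695281]), 'width': 1.5284597360766644e-05}
```

View pics/w1.png

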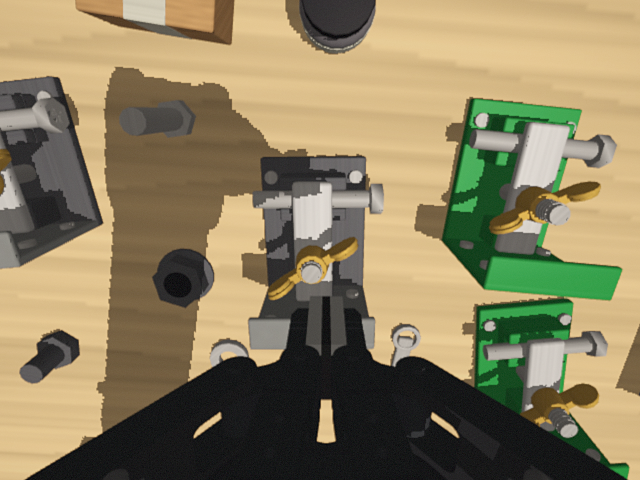

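View pics/s1.png

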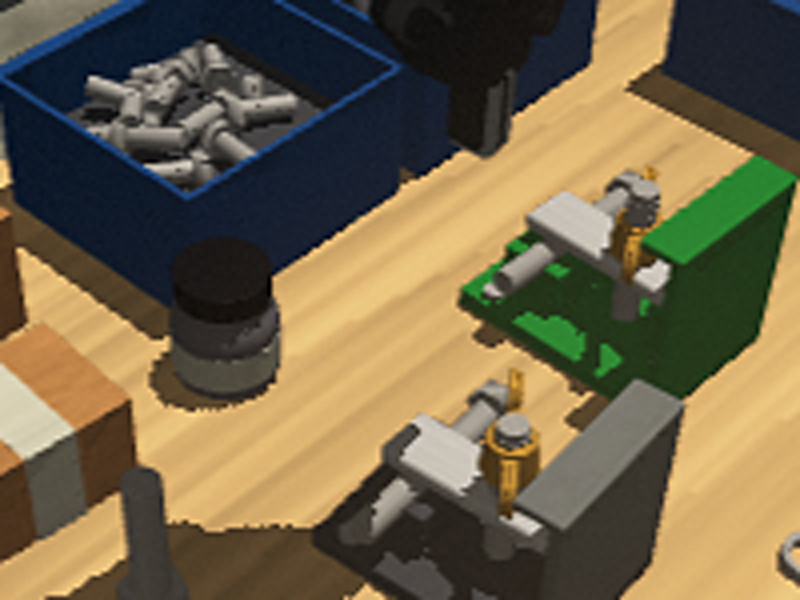

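```bash
python3 - <<'E'
from h import *
w=np.load("w1.npy",allow_pickle=True).item()
print("stud",onz(w,311,270,.1))
R,t=w["R"],w["t"];print("cam",-R.T@t)
for X in([.5899,-.1502,.2307],[.579,-.1502,.2307],[.5899,-.1402,.2307]):print(proj(w,X),(R@np.array(X)+t)[2])
# wings: lobe tip ends
for z in(.084,.088):
  a=onz(w,275,292,z);b=onz(w,353,243,z);print(z,a,b,np.linalg.norm(a-b),np.arctan2(*(b-a)[1::-1]))
crop(w,210,140,200,150,4,"pics/w1z.png")
E
```

```text
stud [ 0.55615009 -0.13977372  0.1       ]
cam [ 0.67493953 -0.14346525  0.37222147]
[328.16070425 321.72340717] 0.16138980148988596
[326.33200247 343.7153066 ] 0.16487506934996116
[304.62588945 320.23230261] 0.16118507611779892
0.084 [ 0.52694303 -0.1105456   0.084     ] [ 0.57511173 -0.1718374   0.084     ] 0.07795452735738444 -0.9047175950999236
0.088 [ 0.52899696 -0.11100246  0.088     ] [ 0.57649716 -0.17144364  0.088     ] 0.07687265752222527 -0.9047175950999236
```

View pics/w1z.png

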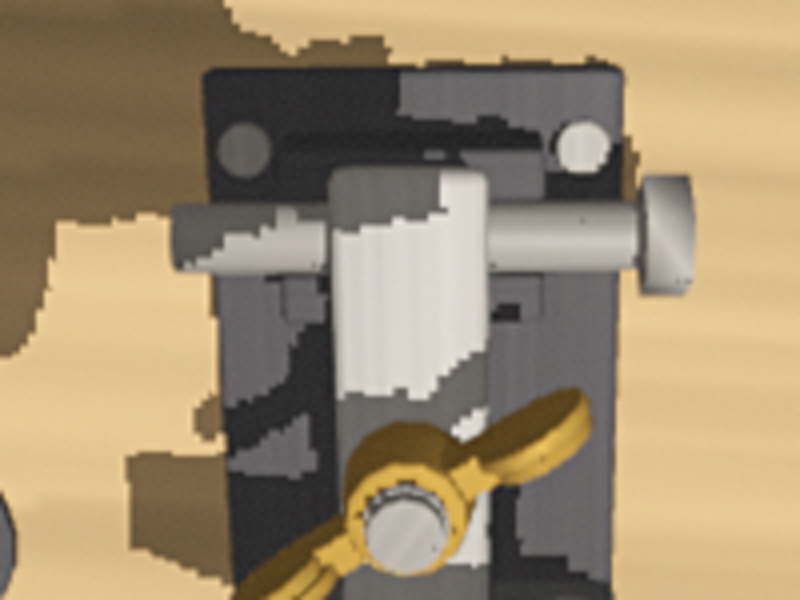

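```bash
python3 - <<'E'
from h import *
w=np.load("w1.npy",allow_pickle=True).item()
crop(w,250,270,160,120,5,"pics/w1f.png")
E
```

```text
(no output)
```

View pics/w1f.png

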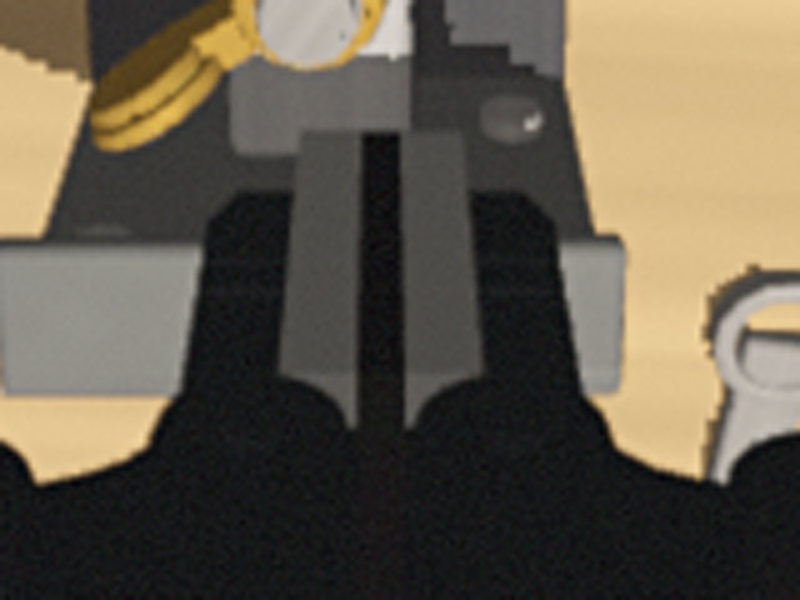

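```bash
cat >> h.py <<'E'
STUD=np.array([.5505,-.1395]); YAW=.068
def clampxy(p):
    c,s=np.cos(YAW),np.sin(YAW); d=(np.asarray(p)[:2]-STUD)*1000; return np.array([c*d[0]+s*d[1],-s*d[0]+c*d[1]])
def fing(phi,gap=0,r=33):
    p=np.deg2rad(phi);w=np.array([np.cos(p),np.sin(p)]);n=np.array([-w[1],w[0]])
    h=11*abs(n[0])+14.5*abs(n[1]); return r*w+(3.5+h+gap)*n
E
python3 - <<'E'
from h import *
print("cur",clampxy(ctrl.read_state()["tcp_pos"]))
for g in (6,0):
  for phi in range(70,-121,-10):print(g,phi,fing(phi,g).round(1)) if g==0 or phi in(-50,-60,70,60) else 0
E
```

```text
cur [ 38.55087171 -13.32724205]
6 70 [-12.   39.5]
6 60 [-6.3 41.7]
6 -50 [42.1 -7.8]
6 -60 [ 39.3 -15.4]
0 70 [-6.4 37.4]
0 60 [-1.1 38.7]
0 50 [ 4.9 38.9]
0 40 [11.3 37.8]
0 30 [17.8 35.2]
0 20 [23.9 30.9]
0 10 [29.1 25.1]
0 0 [33. 18.]
0 -10 [35.9 13.7]
0 -20 [38.2  8.3]
0 -30 [39.4  2.2]
0 -40 [39.2 -4.6]
0 -50 [ 37.5 -11.6]
0 -60 [ 34.1 -18.4]
0 -70 [ 28.9 -24.6]
0 -80 [ 22.3 -29.6]
0 -90 [ 14.5 -33. ]
0 -100 [ 10.9 -35.4]
0 -110 [  6.4 -37.4]
0 -120 [  1.1 -38.7]
```

```bash
python3 -m pendant '[[[4,-6,10,0,0,0],[4,-6,25,0,0,0],[4,-6,40,0,0,0],[4,-6,55,0,0,0],[4,-6,70,0,0,0],[4,-6,85,0,0,0],[4,-6,100,0,0,0],[4,-6,115,0,0,0],[4,-6,130,0,0,0],[4,-6,145,0,0,0],[4,-6,153,0,0,0],[4,-6,157,0,0,0]]]'
python3 - <<'E'
from h import *
w=ctrl.get_image("wrist");cv2.imwrite("pics/w2.png",w["pixels"])
s=ctrl.get_image("side");crop(s,280,170,160,120,5,"pics/s2.png")
q=ctrl.read_state();print(clampxy(q["tcp_pos"]),q["tcp_pos"],q["wrist_force"])
E
```

```text
time: 3.35
tcp_pos: [0.5911, -0.1466, 0.0725]
eef_rot: [0.0, 0.999, 0.032, -0.001]
wrist_force: [0.3, 0.9, -0.5]
width: 0.0003
[40.98940421 -9.35350516] [ 0.59203022 -0.14604676  0.07368103] [-1.18867036 -0.49160736  0.67489912]
```

View pics/w2.png

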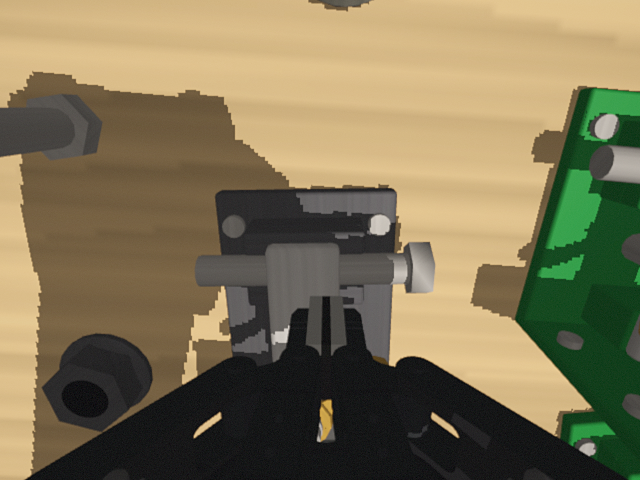

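View pics/s2.png

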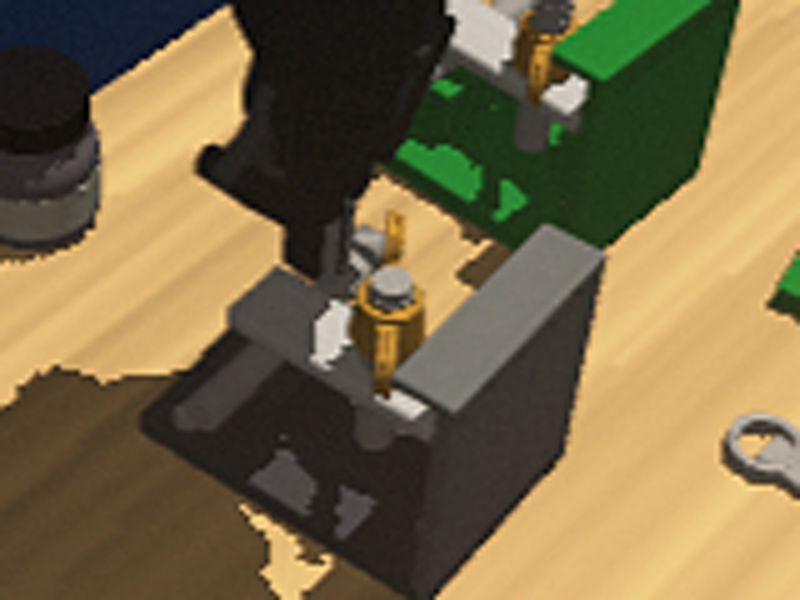

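The finger stands on the +x side of the front wing with clear room. First stroke: push the front wing on to about -115 degrees.

```bash
python3 -m pendant '[[[-3.5,2.5,0,0,0,0],[-5,6,0,0,0,0],[-7,9.5,0,0,0,0],[-9.5,12.5,0,0,0,0],[-12.5,15.5,0,0,0,0],[-15.5,18,0,0,0,0],[-19,20.5,0,0,0,0],[-23,22.5,0,0,0,0],[-27,24.5,0,0,0,0],[-31,26.5,0,0,0,0],[-35,28,0,0,0,0],[-37,28.5,0,0,0,0]]]'
python3 - <<'E'
from h import *
s=ctrl.get_image("side");crop(s,280,170,160,120,5,"pics/s3.png")
t=ctrl.get_image("top");crop(t,290,190,120,90,5,"pics/t3.png")
q=ctrl.read_state();print(clampxy(q["tcp_pos"]),q["tcp_pos"],q["wrist_force"])
E
```

```text
time: 4.45
tcp_pos: [0.5573, -0.1768, 0.0744]
eef_rot: [0.0, 0.999, 0.033, 0.0]
wrist_force: [2.1, 0.4, -1.1]
width: -0.0
[  4.175047  -37.6059409] [ 0.55722063 -0.17673535  0.07436419] [ 0.0106762  -0.0572588   0.81685009]
```

View pics/s3.png

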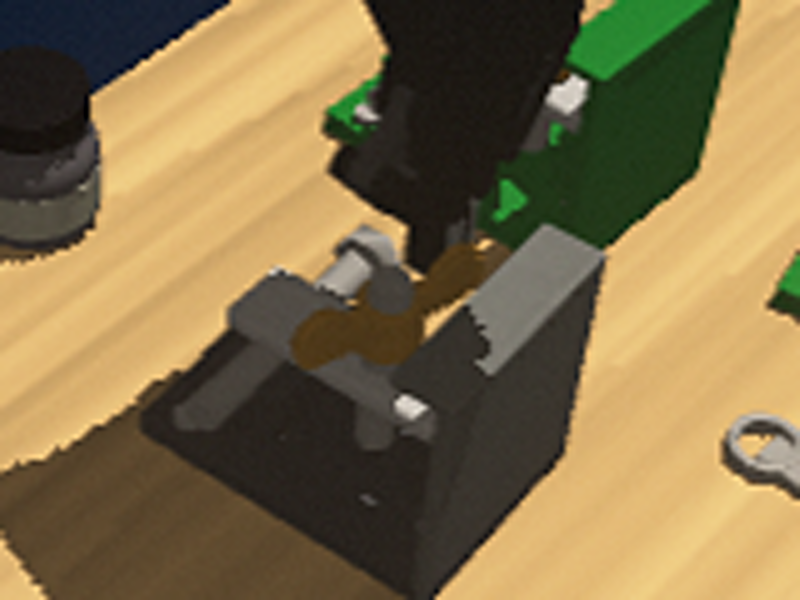

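View pics/t3.png

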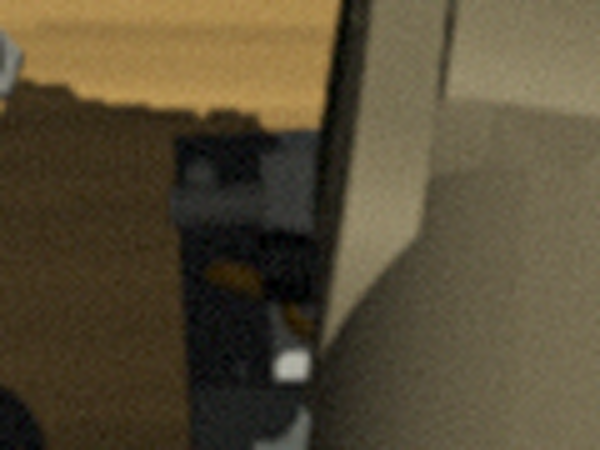

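The front wing has gone round to about -115 degrees and the other now stands at about +65. I'll lift, cross over, and drop in behind it.

```bash
python3 -m pendant '[[[4,1,0,0,0,0],[4,1,-12,0,0,0],[4,1,-28,0,0,0],[4,1,-42,0,0,0],[3,-10,-46,0,0,0],[-2,-28,-46,0,0,0],[-7,-46,-46,0,0,0],[-12,-64,-46,0,0,0],[-15,-76,-46,0,0,0],[-15,-79,-46,0,0,0],[-15,-79,-46,0,0,0],[-15,-79,-36,0,0,0]]]'
python3 -m pendant '[[[0,0,10,0,0,0],[0,0,20,0,0,0],[0,0,30,0,0,0],[0,0,35,0,0,0],[0,0,35,0,0,0]]]'
python3 - <<'E'
from h import *
s=ctrl.get_image("side");crop(s,280,170,160,120,5,"pics/s4.png")
t=ctrl.get_image("top");crop(t,290,190,120,90,5,"pics/t4.png")
q=ctrl.read_state();print(clampxy(q["tcp_pos"]),q["tcp_pos"],q["wrist_force"])
E
```

```text
time: 5.55
tcp_pos: [0.5392, -0.0991, 0.1119]
eef_rot: [0.001, 0.999, 0.033, 0.002]
wrist_force: [0.5, -0.7, -0.5]
width: 0.0
time: 5.97
tcp_pos: [0.5364, -0.0984, 0.0731]
eef_rot: [-0.0, 0.999, 0.033, -0.002]
wrist_force: [0.2, -0.2, -0.2]
width: 0.0001
[-10.15499674  42.02126525] [ 0.53751323 -0.09826586  0.07499447] [ 0.54071854 -0.61494275 -0.57493162]
```

View pics/s4.png

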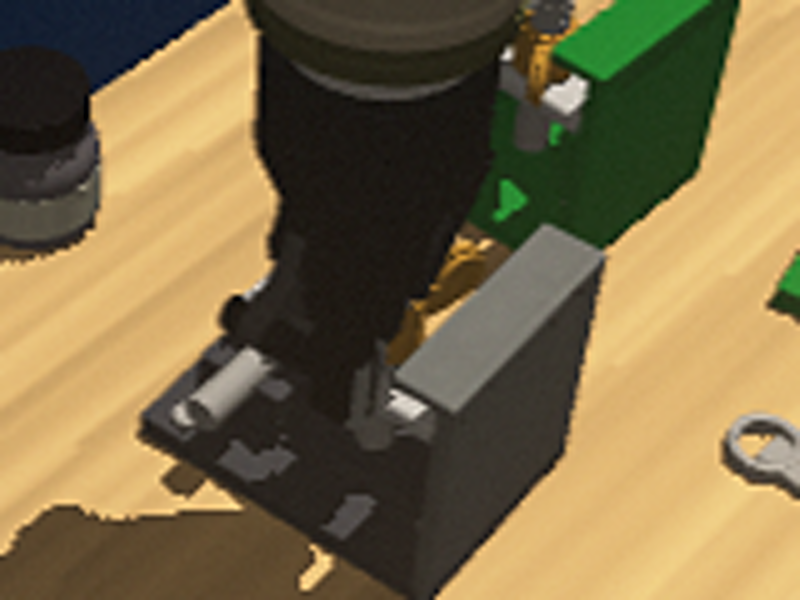

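View pics/t4.png

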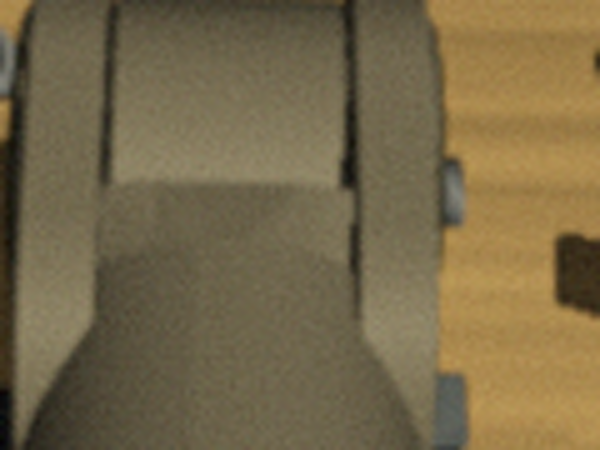

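```bash
python3 -m pendant '[[[4,2,0,0,0,0],[9,3.3,0,0,0,0],[12,3,0,0,0,0],[15,3,0,0,0,0],[18,3.5,0,0,0,0],[21.5,4.2,0,0,0,0],[28,6.8,0,0,0,0],[34,11,0,0,0,0],[39.3,17,0,0,0,0],[43.2,24,0,0,0,0],[46,28.3,0,0,0,0],[48.4,33.7,0,0,0,0]]]'
python3 - <<'E'
from h import *
s=ctrl.get_image("side");crop(s,280,170,160,120,5,"pics/s5.png")
q=ctrl.read_state();print(clampxy(q["tcp_pos"]),q["tcp_pos"],q["wrist_force"])
E
```

```text
time: 7.07
tcp_pos: [0.5888, -0.129, 0.0753]
eef_rot: [-0.0, 0.999, 0.033, 0.0]
wrist_force: [-0.9, 1.6, -0.6]
width: 0.0
[39.07196907  6.37152834] [ 0.58904874 -0.13048835  0.07532075] [ 0.08821492 -0.12840576 -0.38338886]
```

View pics/s5.png

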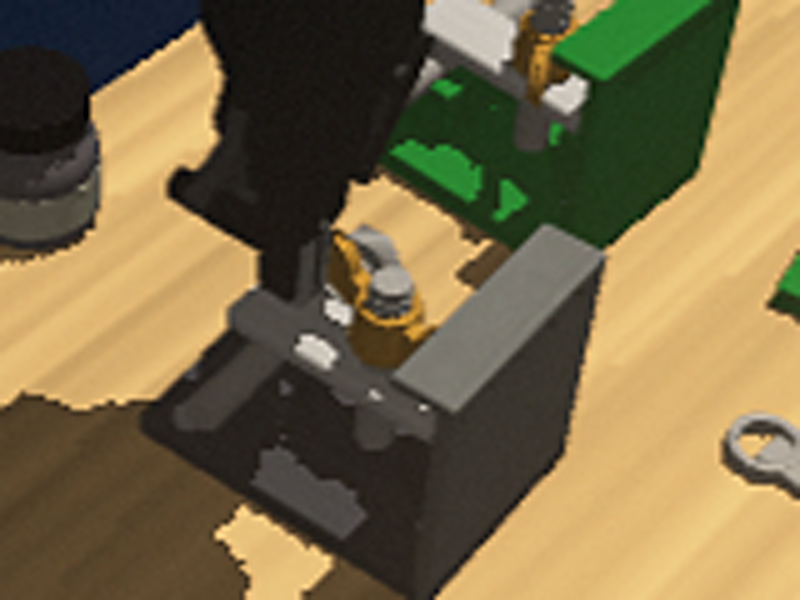

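The wing has been swept to about -25 degrees with the hub sinking. I'll continue the stroke.

```bash
python3 -m pendant '[[[1.0,5,0,0,0,0],[1,11,0,0,0,0],[-0.7,18,1,0,0,0],[-4.1,25,1,0,0,0],[-9.3,31,2,0,0,0],[-15.9,36,2,0,0,0],[-22,39,2,0,0,0],[-27.3,41.5,2,0,0,0],[-31.8,43.5,2,0,0,0],[-35,44.5,2,0,0,0],[-35,44.5,2,0,0,0]]]'
python3 - <<'E'
from h import *
s=ctrl.get_image("side");crop(s,280,170,160,120,5,"pics/s6.png")
q=ctrl.read_state();print(clampxy(q["tcp_pos"]),q["tcp_pos"],q["wrist_force"])
E
```

```text
time: 8.03
tcp_pos: [0.5553, -0.1763, 0.0735]
eef_rot: [0.0, 0.999, 0.033, -0.0]
wrist_force: [0.4, 0.2, 0.6]
width: 0.0001
[  2.5671022  -36.73894975] [ 0.55555749 -0.17597961  0.07340296] [-0.1074595   0.32135894  0.12071596]
```

View pics/s6.png

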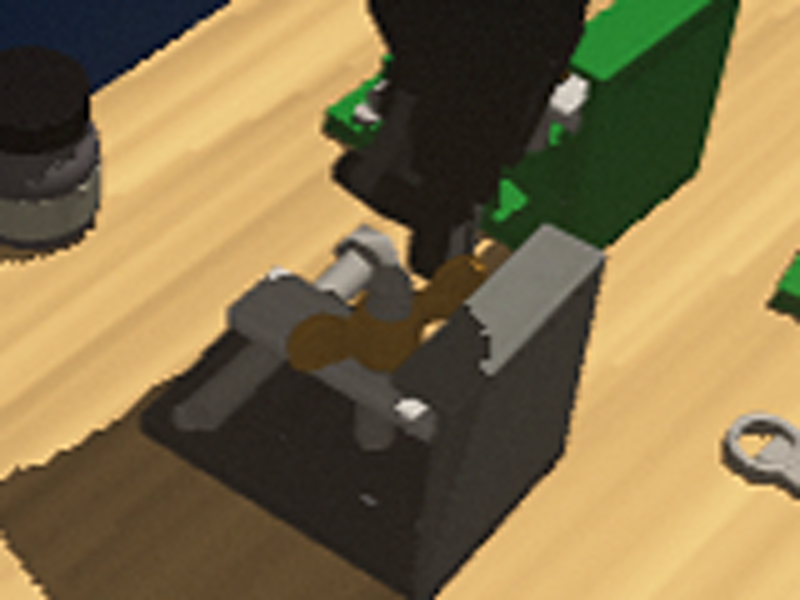

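```bash
python3 -m pendant '[[[4,1,0,0,0,0],[4,1,-12,0,0,0],[4,1,-28,0,0,0],[4,1,-42,0,0,0],[3,-10,-46,0,0,0],[-2,-28,-46,0,0,0],[-7,-46,-46,0,0,0],[-11,-64,-46,0,0,0],[-13,-76,-46,0,0,0],[-13,-79,-46,0,0,0],[-13,-79,-46,0,0,0],[-13,-79,-36,0,0,0]]]'
python3 -m pendant '[[[0,0,10,0,0,0],[0,0,20,0,0,0],[0,0,30,0,0,0],[0,0,35,0,0,0],[0,0,35,0,0,0]]]'
python3 - <<'E'
from h import *
s=ctrl.get_image("side");crop(s,280,170,160,120,5,"pics/s7.png")
q=ctrl.read_state();print(clampxy(q["tcp_pos"]),q["tcp_pos"],q["wrist_force"])
E
```

```text
time: 9.08
tcp_pos: [0.5396, -0.0982, 0.1109]
eef_rot: [0.001, 0.999, 0.033, 0.002]
wrist_force: [0.4, -0.0, 0.9]
width: 0.0001
time: 9.5
tcp_pos: [0.5367, -0.0976, 0.0722]
eef_rot: [-0.0, 0.999, 0.033, -0.002]
wrist_force: [-0.3, -0.3, -0.6]
width: -0.0002
[-10.31549124  42.81367944] [ 0.53729926 -0.09748618  0.07318675] [-0.15241804  0.17189032 -0.14525512]
```

```bash
python3 -m pendant '[[[4,2,0,0,0,0],[9,3.3,0,0,0,0],[12,3,0,0,0,0],[15,3,0,0,0,0],[18,3.5,0,0,0,0],[21.5,4.2,0,0,0,0],[28,6.8,0,0,0,0],[34,11,0,0,0,0],[39.3,17,0,0,0,0],[43.2,24,0,0,0,0],[46,28.3,0,0,0,0],[48.4,33.7,0,0,0,0]]]'
python3 - <<'E'
from h import *
s=ctrl.get_image("side");crop(s,280,170,160,120,5,"pics/s8.png")
q=ctrl.read_state();print(clampxy(q["tcp_pos"]),q["tcp_pos"],q["wrist_force"])
E
```

```text
time: 10.55
tcp_pos: [0.5891, -0.1281, 0.0742]
eef_rot: [-0.0, 0.999, 0.033, 0.0]
wrist_force: [0.2, 3.0, -0.1]
width: 0.0
[39.41597186  7.1844106 ] [ 0.58933671 -0.12965397  0.07429319] [-0.6425901   1.04789395 -0.22445107]
```

View pics/s8.png

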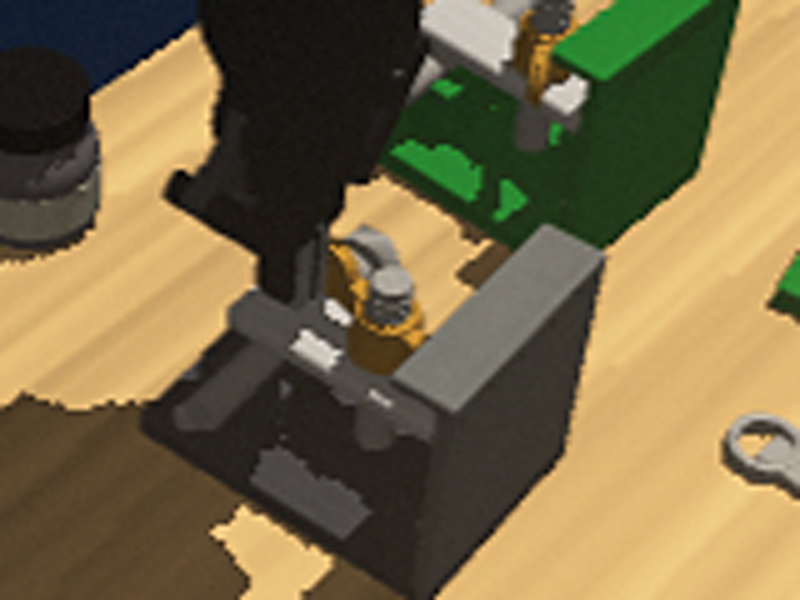

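```bash
python3 -m pendant '[[[1,4,0,0,0,0],[1,8,0,0,0,0],[1,12,0,0,0,0],[0,16,1,0,0,0],[-1.5,20,1,0,0,0]]]'; python3 -m pendant '[[[-1,1.5,0,0,0,0],[-2,3.5,0,0,0,0],[-2,3.5,0,0,0,0]]]'
python3 - <<'E'
from h import *
s=ctrl.get_image("side");crop(s,280,170,160,120,5,"pics/s9.png")
q=ctrl.read_state();print(clampxy(q["tcp_pos"]),q["tcp_pos"],q["wrist_force"])
E
```

```text
time: 11.02
tcp_pos: [0.5885, -0.1482, 0.0734]
eef_rot: [0.0, 0.999, 0.033, 0.0]
wrist_force: [0.3, 1.4, -0.3]
width: -0.0001
time: 11.27
tcp_pos: [0.5864, -0.1523, 0.0734]
eef_rot: [0.0, 0.999, 0.033, 0.0]
wrist_force: [0.4, 0.6, -0.4]
width: 0.0001
[ 34.97997352 -15.02137177] [ 0.5864198  -0.15210985  0.07339565] [ 0.1454567  -0.05498683 -0.54671116]
```

View pics/s9.png

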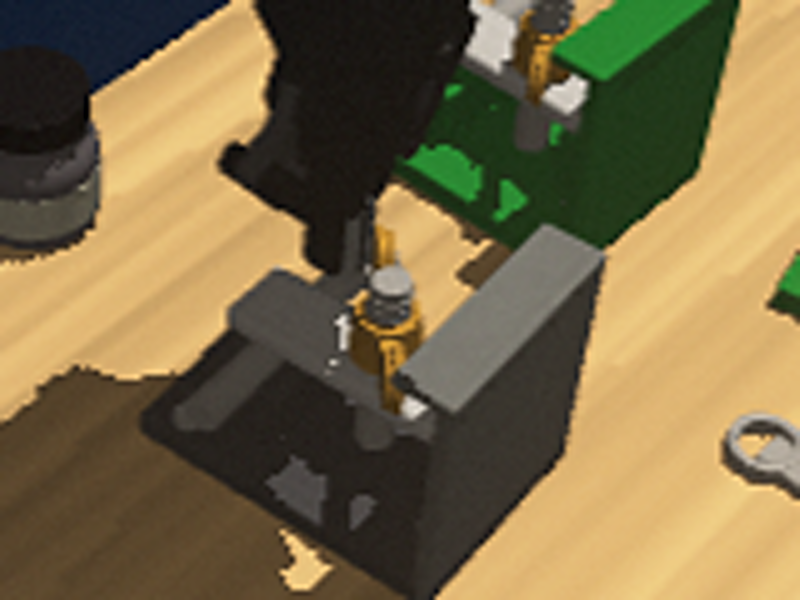

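```bash
for i in 1; do :; done; python3 -m pendant '[[[-1,2,0,0,0,0],[-2,4,0,0,0,0],[-2,4,0,0,0,0]]]'; python3 -c "
from h import *
q=ctrl.read_state();print(clampxy(q['tcp_pos']),q['wrist_force'],q['ft_torque'])"
```

```text
time: 11.57
tcp_pos: [0.5847, -0.1561, 0.0734]
eef_rot: [0.0, 0.999, 0.033, 0.0]
wrist_force: [-0.6, 1.4, -0.4]
width: 0.0003
[ 33.0196347  -18.89450661] [-0.58115862  1.38206578 -0.42702961] [ 0.23187371 -0.01607651 -0.03693629]
```

```bash
python3 -m pendant '[[[-1.5,2,0,0,0,0],[-3,4,0,0,0,0],[-3,4,0,0,0,0]]]'; python3 -c "
from h import *
q=ctrl.read_state();print(clampxy(q['tcp_pos']),q['wrist_force'],q['ft_torque'])
s=ctrl.get_image('side');crop(s,280,170,160,120,5,'pics/s10.png')
"
```

```text
time: 11.82
tcp_pos: [0.5819, -0.1604, 0.0733]
eef_rot: [0.0, 0.999, 0.033, -0.0]
wrist_force: [0.3, 0.5, 0.6]
width: -0.0003
[ 29.86468828 -22.99851925] [0.31781853 0.54708973 0.58881711] [ 0.2094451  -0.05858001 -0.00465091]
```

View pics/s10.png

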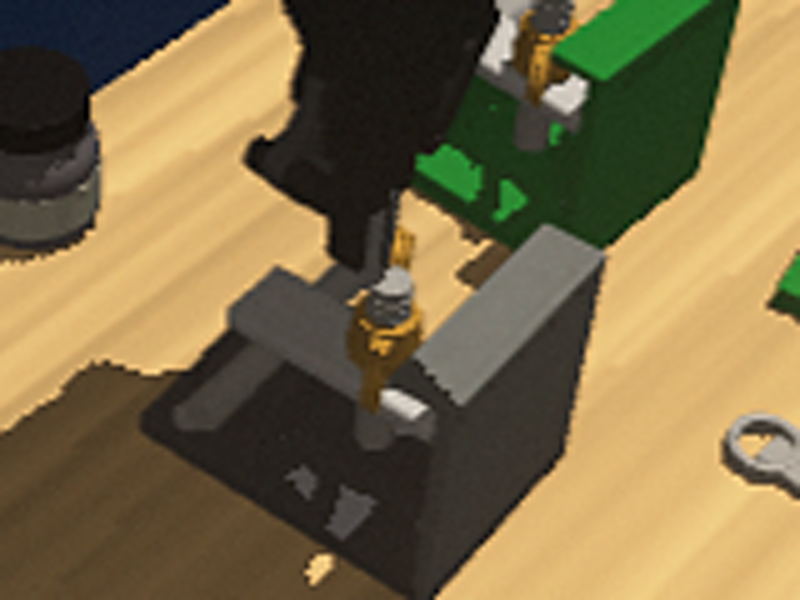

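The nut passed -60 degrees with no resistance, so there is another half turn (it started near 9.46). I'll finish this stroke, re-place the finger and continue.

```bash
python3 -m pendant '[[[-3.5,3.5,0,0,0,0],[-7.6,6.6,0,0,0,0],[-12,9,0,0,0,0],[-16,10.5,0,0,0,0],[-20,12.5,0,0,0,0],[-24,14,0,0,0,0],[-27.3,14.3,0,0,0,0],[-27.3,14.3,0,0,0,0]]]'
python3 - <<'E'
from h import *
s=ctrl.get_image("side");crop(s,280,170,160,120,5,"pics/s11.png")
q=ctrl.read_state();print(clampxy(q["tcp_pos"]),q["tcp_pos"],q["wrist_force"])
E
```

```text
time: 12.53
tcp_pos: [0.555, -0.1767, 0.0734]
eef_rot: [0.0, 0.999, 0.033, -0.0]
wrist_force: [0.8, -0.6, 0.3]
width: 0.0
[  2.14325374 -37.20909505] [ 0.55516657 -0.17647747  0.0733771 ] [ 0.23266763 -0.51064116 -0.57333053]
```

View pics/s11.png

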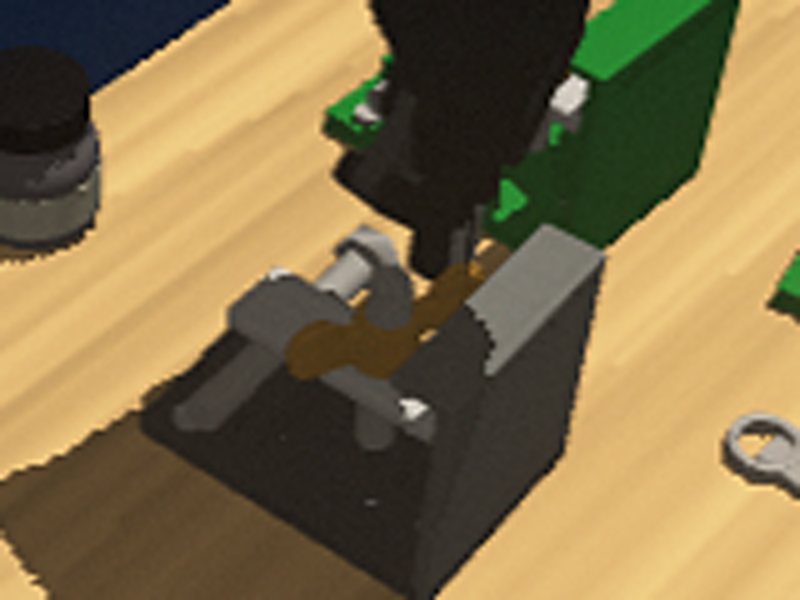

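```bash
python3 -m pendant '[[[4,1,0,0,0,0],[4,1,-12,0,0,0],[4,1,-28,0,0,0],[4,1,-42,0,0,0],[3,-10,-46,0,0,0],[-2,-28,-46,0,0,0],[-7,-46,-46,0,0,0],[-11,-64,-46,0,0,0],[-13,-76,-46,0,0,0],[-13,-79,-46,0,0,0],[-13,-79,-46,0,0,0],[-13,-79,-36,0,0,0]]]'
python3 -m pendant '[[[0,0,10,0,0,0],[0,0,20,0,0,0],[0,0,30,0,0,0],[0,0,38,0,0,0],[0,0,38,0,0,0]]]'
python3 - <<'E'
from h import *
s=ctrl.get_image("side");crop(s,280,170,160,120,5,"pics/s12.png")
q=ctrl.read_state();print(clampxy(q["tcp_pos"]),q["tcp_pos"],q["wrist_force"])
E
```

```text
time: 13.58
tcp_pos: [0.5392, -0.0988, 0.1109]
eef_rot: [0.001, 0.999, 0.033, 0.002]
wrist_force: [0.7, -1.1, 0.8]
width: -0.0
time: 14.0
tcp_pos: [0.5361, -0.0981, 0.0686]
eef_rot: [-0.001, 0.999, 0.033, -0.002]
wrist_force: [-0.6, 0.1, 0.6]
width: -0.0003
[-10.98278975  42.34001705] [ 0.53666569 -0.09800409  0.06980836] [ 1.13464433  0.47875153 -0.41765307]
```

```bash
python3 -m pendant '[[[4,2,0,0,0,0],[9,3.3,0,0,0,0],[12,3,0,0,0,0],[15,3,0,0,0,0],[18,3.5,0,0,0,0],[21.5,4.2,0,0,0,0],[28,6.8,0,0,0,0],[34,11,0,0,0,0],[39.3,17,0,0,0,0],[43.2,24,0,0,0,0],[46,28.3,0,0,0,0],[48.4,33.7,0,0,0,0]]]'
python3 -m pendant '[[[1,4,0,0,0,0],[1,8,0,0,0,0],[1,12,0,0,0,0],[0.5,15,0,0,0,0]]]'
python3 - <<'E'
from h import *
s=ctrl.get_image("side");crop(s,280,170,160,120,5,"pics/s13.png")
q=ctrl.read_state();print(clampxy(q["tcp_pos"]),q["tcp_pos"],q["wrist_force"])
E
```

```text
time: 15.05
tcp_pos: [0.5888, -0.1286, 0.0713]
eef_rot: [-0.0, 0.999, 0.033, 0.0]
wrist_force: [-0.7, 2.0, 0.3]
width: 0.0001
time: 15.38
tcp_pos: [0.5898, -0.1439, 0.0715]
eef_rot: [0.0, 0.999, 0.033, 0.0]
wrist_force: [0.2, 1.7, -0.4]
width: 0.0001
[38.66594889 -7.84838252] [ 0.58960987 -0.14470299  0.07146269] [ 0.4133314   0.79292471 -0.53473407]
```

View pics/s13.png

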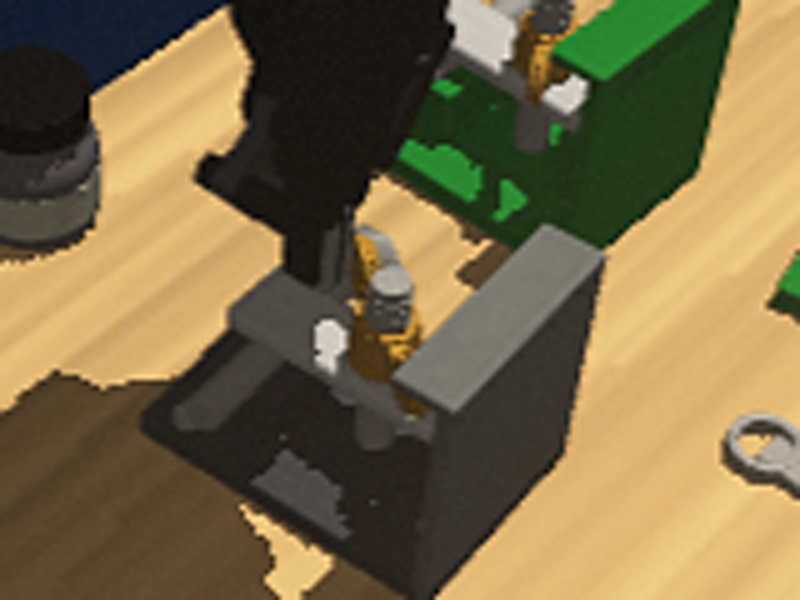

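```bash
python3 -m pendant '[[[-1,2.5,0,0,0,0],[-1.5,5,0,0,0,0],[-1.5,5,0,0,0,0]]]'; python3 -m pendant '[[[-1,2,0,0,0,0],[-1,2,0,0,0,0]]]';python3 -m pendant '[[[-1,2,0,0,0,0],[-1,2,0,0,0,0]]]'; python3 -c "
from h import *
q=ctrl.read_state();print(clampxy(q['tcp_pos']),q['wrist_force'],q['ft_torque'])"
```

```text
time: 15.68
tcp_pos: [0.5883, -0.1492, 0.0714]
eef_rot: [0.0, 0.999, 0.033, 0.0]
wrist_force: [-0.2, 0.5, -0.0]
width: -0.0003
time: 15.85
tcp_pos: [0.5875, -0.1508, 0.0714]
eef_rot: [0.0, 0.999, 0.033, 0.0]
wrist_force: [0.2, 1.2, -0.1]
width: 0.0001
time: 16.02
tcp_pos: [0.5866, -0.1529, 0.0714]
eef_rot: [0.0, 0.999, 0.033, 0.0]
wrist_force: [-0.2, 1.6, 0.6]
width: 0.0006
[ 35.15283645 -15.79717288] [-0.16472765  1.55529097  0.59155469] [ 0.2068087  -0.07674254  0.02481861]
```

```bash
python3 -m pendant '[[[-0.7,1.5,0,0,0,0],[-0.7,1.5,0,0,0,0]]]'; python3 -m pendant '[[[-0.7,1.5,0,0,0,0],[-0.7,1.5,0,0,0,0]]]';python3 -m pendant '[[[-0.7,1.5,0,0,0,0],[-0.7,1.5,0,0,0,0]]]'; python3 -c "
from h import *
q=ctrl.read_state();print(clampxy(q['tcp_pos']),q['wrist_force'],q['ft_torque'])
s=ctrl.get_image('side');crop(s,280,170,160,120,5,'pics/s14.png')
"
```

```text
time: 16.18
tcp_pos: [0.5861, -0.1543, 0.0713]
eef_rot: [0.0, 0.999, 0.033, 0.0]
wrist_force: [0.6, 1.0, -0.0]
width: 0.0002
time: 16.35
tcp_pos: [0.5854, -0.1559, 0.0713]
eef_rot: [0.0, 0.999, 0.033, -0.0]
wrist_force: [0.5, 0.1, 0.5]
width: -0.0
time: 16.52
tcp_pos: [0.5849, -0.1575, 0.0714]
eef_rot: [0.0, 0.999, 0.033, 0.0]
wrist_force: [0.1, 0.1, 0.2]
width: 0.0001
[ 33.10632456 -20.32389048] [0.13337367 0.07529169 0.17040687] [ 0.22330268 -0.1226304  -0.01331844]
```

View pics/s14.png

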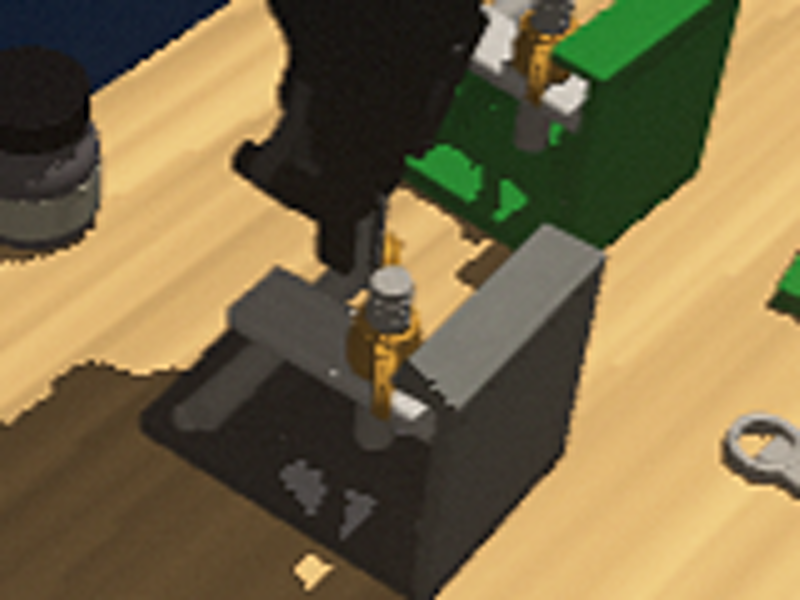

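```bash
python3 -m pendant '[[[-0.9,1.2,0,0,0,0],[-0.9,1.2,0,0,0,0]]]'; python3 -m pendant '[[[-0.9,1.2,0,0,0,0],[-0.9,1.2,0,0,0,0]]]';python3 -m pendant '[[[0,0,0,0,0,0]]]'; python3 -c "
from h import *
q=ctrl.read_state();print(clampxy(q['tcp_pos']),q['wrist_force'],q['ft_torque'])"
```

```text
time: 16.73
tcp_pos: [0.584, -0.1585, 0.0713]
eef_rot: [-0.0, 0.999, 0.033, 0.0]
wrist_force: [0.1, 1.1, -0.5]
width: -0.0003
time: 16.9
tcp_pos: [0.5835, -0.1591, 0.0714]
eef_rot: [-0.0, 0.999, 0.034, 0.0]
wrist_force: [1.0, 3.1, -0.1]
width: -0.0002
time: 16.98
tcp_pos: [0.5835, -0.1592, 0.0714]
eef_rot: [-0.0, 0.999, 0.034, 0.0]
wrist_force: [1.9, 3.1, -0.6]
width: -0.0001
[ 31.57056478 -21.86581562] [ 1.87453747  3.06756862 -0.57726173] [ 0.55930601 -0.23464712 -0.02907947]
```

Force is rising and the finger now lags its target, so the nut is reaching the stop. I'll press a bit more.

```bash
python3 -m pendant '[[[-0.9,1.2,0,0,0,0],[-0.9,1.2,0,0,0,0]]]'; python3 -m pendant '[[[-0.9,1.2,0,0,0,0],[-0.9,1.2,0,0,0,0],[-0.9,1.2,0,0,0,0]]]'; python3 -c "
from h import *
q=ctrl.read_state();print(clampxy(q['tcp_pos']),q['wrist_force'],q['ft_torque'])
s=ctrl.get_image('side');crop(s,280,170,160,120,5,'pics/s15.png')"
```

```text
time: 17.15
tcp_pos: [0.5831, -0.1594, 0.0714]
eef_rot: [-0.001, 0.999, 0.034, 0.001]
wrist_force: [4.1, 5.7, -1.2]
width: 0.0003
time: 17.4
tcp_pos: [0.5829, -0.1596, 0.0715]
eef_rot: [-0.001, 0.999, 0.035, 0.001]
wrist_force: [4.3, 7.0, -1.5]
width: 0.0001
[ 30.94127006 -22.2937383 ] [ 4.25657     7.03971456 -1.53655763] [ 1.62702061 -1.06356396 -0.00750558]
```

View pics/s15.png

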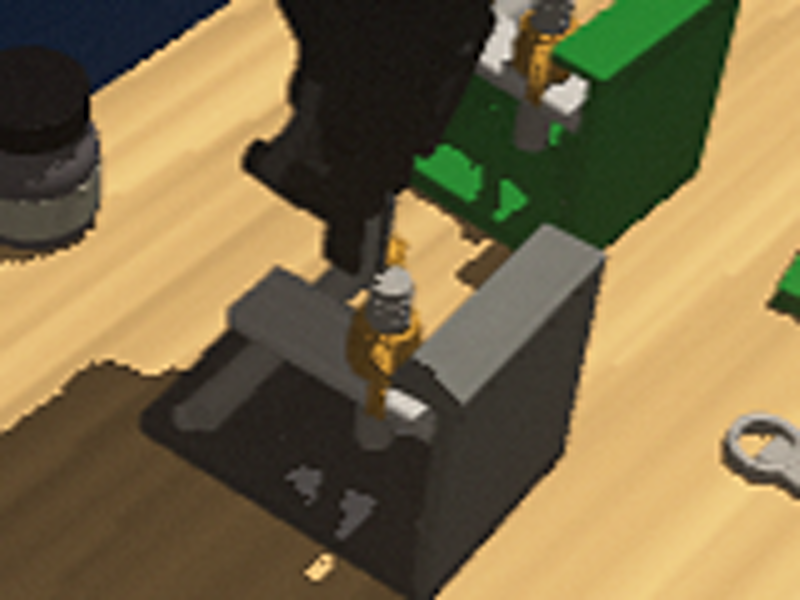

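Firm stop: 8 N and the finger no longer advances. Back off and lift away.

```bash
python3 -m pendant '[[[3,-2,0,0,0,0],[6,-4,0,0,0,0],[10,-6,0,0,0,0],[13,-8,0,0,0,0],[13,-8,-15,0,0,0],[13,-8,-35,0,0,0],[13,-8,-55,0,0,0],[13,-8,-75,0,0,0],[13,-8,-95,0,0,0],[13,-8,-115,0,0,0],[13,-8,-130,0,0,0],[13,-8,-135,0,0,0]]]'
python3 -m pendant '[[[-3,10,-2,0,0,0],[-10,30,-5,0,0,0],[-20,60,-5,0,0,0],[-30,90,-5,0,0,0],[-40,120,-5,0,0,0],[-50,150,-5,0,0,0],[-60,180,-5,0,0,0],[-70,210,-5,0,0,0],[-80,240,-5,0,0,0],[-83,250,-5,0,0,0],[-83,250,-5,0,0,0]]]'
python3 - <<'E'
from h import *
t=ctrl.get_image("top");s=ctrl.get_image("side");cv2.imwrite("pics/t16full.png",t["pixels"])
np.save("t1.npy",t,allow_pickle=True);np.save("s1.npy",s,allow_pickle=True)
a=[cv2.resize(t["pixels"][v:v+100,u:u+100],(390,390),interpolation=cv2.INTER_CUBIC) for u,v in((165,175),(305,200))]
cv2.imwrite("pics/tz16.png",np.hstack(a))
a=[cv2.resize(s["pixels"][v:v+110,u:u+110],(390,390),interpolation=cv2.INTER_CUBIC) for u,v in((172,270),(300,195))]
cv2.imwrite("pics/sz16.png",np.hstack(a))
q=ctrl.read_state();print(q["tcp_pos"],q["wrist_force"])
E
```

```text
time: 18.45
tcp_pos: [0.5953, -0.1538, 0.2093]
eef_rot: [0.001, 0.999, 0.033, 0.002]
wrist_force: [-0.1, 0.2, -0.3]
width: 0.0
time: 19.37
tcp_pos: [0.5242, -0.4137, 0.209]
eef_rot: [0.0, 1.0, 0.03, -0.002]
wrist_force: [-0.0, -0.4, -0.3]
width: -0.0
[ 0.52722204 -0.40850058  0.20981187] [ 0.33746417  0.65839391 -0.04250567]
```

View pics/tz16.png

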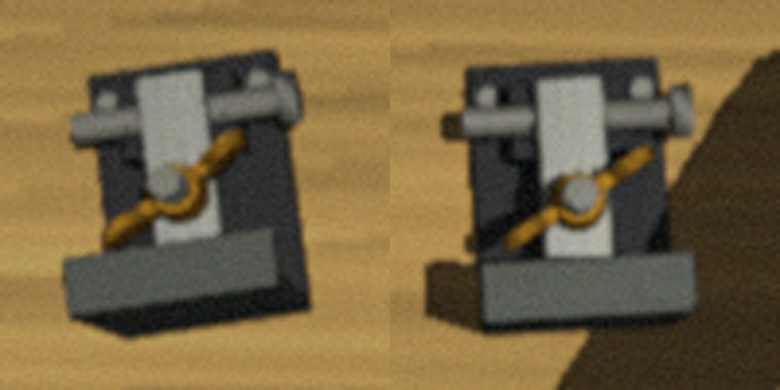

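View pics/sz16.png

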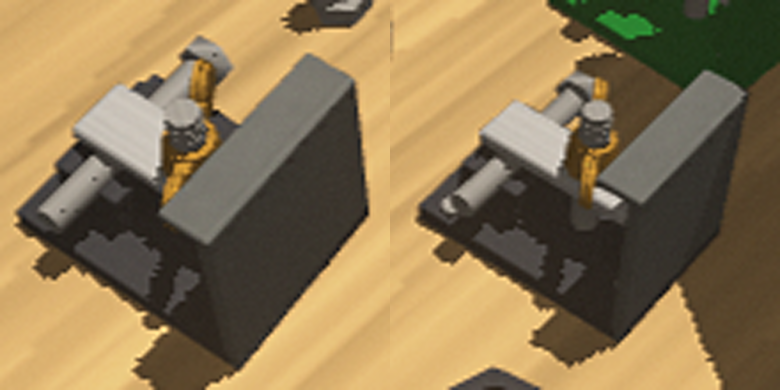

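View pics/t16full.png

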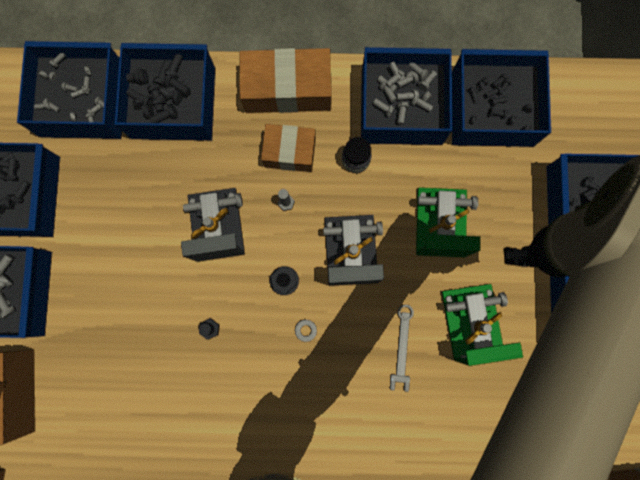

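```bash
python3 - <<'E'
from h import *
def ang(d,u,v,z):
    img=d["pixels"][v:v+100,u:u+100].astype(int);b,g,r=img[...,0],img[...,1],img[...,2]
    m=((r-b)>60)&(r>1.7*b)
    hsv=cv2.cvtColor(d["pixels"][v:v+100,u:u+100],cv2.COLOR_BGR2HSV);m=(hsv[...,1]>185)&(hsv[...,0]<25)&(hsv[...,2]>60)
    m[:34]=0;m[66:]=0; m[:,:24]=0;m[:,70:]=0
    ys,xs=np.nonzero(m)
    P=np.array([onz(d,u+x,v+y,z)[:2] for x,y in zip(xs,ys)]);c=P-P.mean(0);w=np.linalg.svd(c,full_matrices=False)[2][0]
    pr=c@w;return len(P),P.mean(0).round(4),np.ptp(pr).round(4),np.arctan(w[1]/w[0]).round(3)
t0=np.load("t0.npy",allow_pickle=True).item();t1=np.load("t1.npy",allow_pickle=True).item()
print("tight",ang(t0,165,175,.077),ang(t1,165,175,.077));print("loose",ang(t0,305,200,.087),ang(t1,305,200,.077))
# clamp yaws via bolt ends
o=lambda u,v,x,y:onz(t1,u+x/3.9,v+y/3.9,.038)
for a,b in((o(165,175,72,131),o(165,175,298,100)),(o(305,200,75,122),o(305,200,300,110))):
    d=b-a;print("yaw",np.arctan2(d[1],d[0])+np.pi/2)
for n in("bases",):
    f=lambda u,v,x,y:onz(t1,u+x/3.9,v+y/3.9,.012)
    for a,b in((f(165,175,90,77),f(165,175,275,52)),(f(305,200,77,70),f(305,200,266,60))):
        d=b-a;print("yaw",np.arctan2(d[1],d[0])+np.pi/2)
    f=lambda u,v,x,y:onz(t1,u+x/3.9,v+y/3.9,.114)
    for a,b in((f(165,175,64,262),f(165,175,272,230)),(f(305,200,91,262),f(305,200,304,255))):
        d=b-a;print("yaw",np.arctan2(d[1],d[0])+np.pi/2)
E
```

```text
tight (160, array([0.5959, 0.1343]), np.float64(0.0834), np.float64(-0.88)) (163, array([0.5959, 0.1337]), np.float64(0.0834), np.float64(-0.885))
loose (145, array([ 0.5491, -0.1387]), np.float64(0.0811), np.float64(-0.938)) (143, array([ 0.5482, -0.1384]), np.float64(0.0834), np.float64(-0.97))
yaw 0.15888938640943895
yaw 0.07387681742043717
yaw 0.15715809003242254
yaw 0.07350254463510941
yaw 0.17470868581193644
yaw 0.053233170048742506
```

The loose nut's angle to its clamp is now about -1.04 (seated is -1.05; the tight nut measures -1.045 the same way). The exposed thread now looks the same on both, and nothing else has moved. Handing in.

```bash
python3 -c "
from bench import ctrl
q=ctrl.read_state();print(q['time'],abs(q['joint_velocities']).max())
print(ctrl.hand_in())"
```

```text
19.4667 0.03060411571779373
the job is handed in; nothing more can be done
None
```

The loose wing nut is seated on its strap, the hand is clear, and the job was handed in at 19.5 s. I used the closed fingertip to push the wings clockwise round the +x half. It took one short stroke, two half-turn strokes and a final part stroke, about 1.5 turns in all.

- **Seating:** at the end the finger stopped advancing and the force rose from about 1–2 N to about 8 N, so the nut met its stop. After I drew away, the nut measured about -1.04 rad to its clamp, against -1.05 for seated. The tight nut gave -1.045 by the same method, which is within the measuring error. The side view shows a similar length of thread above both hubs.
- **Other things:** the tight nut's measured angle did not change beyond noise, -0.880 rad before and -0.885 after. In the last top picture the bystanders and green clamps look where they were, judged by eye only. The wrist force was near zero away from the clamp.
- **Disagreements:** one wrist-camera fix put the stud about 3–6 mm further out in x than the top and side cameras. It was taken while the arm was still settling, so I worked mainly from the other two. Nut height was not measured directly. From the angle I expected a start near either 6.3 or 9.46 rad, and the nut passing the first possible stop freely showed it was the larger.

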